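# Push the rivet box down the freshly painted feed lane

### The arm

A 6-joint arm with a two-finger parallel gripper is mounted at the origin on the work surface. World frame = base frame: x ahead of the robot, y to its left, z up, the work surface at z = 0. Lengths are in m, angles in degrees, forces in N, time in s.
With the tool pointing down it reaches from about 0.35 to 0.875 m from the base axis. Payload 4.2 kg.
Tool frame: the origin (TCP) lies on the front face of the gripper's body, between the roots of the fingers; the fingertips stand finger_overhang ahead of it and the grasp point (between the pads) lies 51 mm ahead of it (finger_overhang is the distance from the TCP to the fingertips, in m); z points along the fingers, y is the line along which they close (so a half turn about z gives the same grasp; the last joint's range is limited). The gripper opens to 87 mm and grips with 3 to 60 N. Pads are 19 mm wide; open, the fingers measure 117 mm over their backs; the gripper's body (75 mm by 190 mm) begins 51 mm behind the grasp point.
Start: joints at [78.816, 22.042, 0.453, 0, -68.411, -14.817], TCP at [0.274, 0.562, 0.292] pointing down, gripper open.
Joint ranges: [-179.83, 179.83], [-69.29, 118.12], [-61.27, 80.66], [-181.25, 117.63], [-171.15, -9.14], [-177.46, 177.46]. Speed limits (degrees/s): [159.86, 159.86, 180, 180, 180, 180].

### API

Orientations are given as a 3x3 rotation matrix whose columns are the frame's x, y, z axes.
In Python, from station import sense, capture, camera_model, finish_job, finger_overhang gives the robot as it stands. The module is installed in compiled form; this text tells all that it offers.
- The arm moves only by the tool jog_arm, never from a script. Its argument "rows" is a list that holds one entry, the list of rows, each a list of 4 numbers: the shift along the tool's x, y, z in m, then the turn about the tool's z in rad. A call has 1 to 20 rows; each row shifts and turns the commanded pose from where the row before left it, along the tool's axes as they then stand; what a row does not reach is not made up. A row lasts 1/8 s, in which the tool goes at most 62.5 mm and 10.7 degrees, less where a joint would pass 70% of its speed; a pose out of reach is approached as far as the arm can. A call is refused whole if a number of a shift passes 0.0625 or a number of a turn 0.188, either way. A call with a gripper value outside its range is refused whole. "claw" is the opening, from 0 (shut) to 1 (fully open), set as the call begins (left out, the last holds). The fingers move at their own pace and stop on an object; the grip force is fixed at half the most. Time passes only in rows, so rows that do not move let the fingers close. It gives the time, the measured TCP pose, the force, the opening and the grip force at its end, in the units of the state.
- sense(): the state, without advancing time (a new reading comes with each control period).
- capture(name): name is "scene" or "top" or "wrist"; returns the picture (384x512x3 uint8, red, green, blue); there is no depth.
- camera_model(name): a dict with "fovy" (degrees; the focal length in pixels is half the picture's height over the tangent of half this angle, whatever the lens; pixels are square), "cx", "cy" (the principal point, pixels), "k1" (the pictures are not rectified: a ray, as slopes to the right and down, at radius r is drawn at 1 + k1 r^2 times it, then the intrinsics apply), "eye" and "rotation" of the camera in the world. Camera axes: x right, y down, z forward; pixel columns grow to the right and rows downward; lengths in m; the calibration is good to about 2 mm. A picture is of the moment at which its call begins: read the wrist's pose just before it. camera_model takes no time and is no camera call; for the wrist camera it gives the pose at the moment of the call.
- finish_job(): hands the job in; it is judged then, once.
The state is a dict: "time_s": time; "joints": joint angles; "joint_velocities": joint speeds; "effort": joint torques, N m; "tcp_pos": TCP position; "ee_rot": TCP orientation; "wrist_force": force on the tool from outside, world axes, zero at the start; "moment": the same for the moment, N m; "gripper_width": opening from 0.0 (shut) to 1.0 (fully open); "gripper_force": force on a finger pad.
Only numpy, scipy, OpenCV 4.12 (cv2) and the standard library are available. Lean on these libraries where they do the work, as an engineer would, in place of code of your own. Each camera call takes 0.05 s, during which the arm holds its last target. There are 200 camera calls.

### The job

With the fingers, push the blue lidded rivet box along the steel feed plate and down the lane between the two white rails, until it stands square and wholly on the yellow pad. The paint on the rails is still soft, so nothing, neither box nor fingers, may touch them. Only push the box: do not lift or tip it or touch its brass knob, and leave everything else where it is.

Things in the scene. Friction and masses are not known exactly. Their poses are not given: they have to be found in the camera images.
- feed_lane: Dark steel plate, 440 x 250 x 12 mm, fixed flat on the table; it stands at a different place and turn each time. Origin: centre of its underside. x runs along the lane in the direction of travel (roughly towards the robot's left), y across it to the left of travel, z up. The first 180 mm (x from -220 to -40 mm) is an open apron without rails; the box starts there, off-centre and a little turned. The middle of the lane is y = 0.
- rail_left: White rail on the plate, 250 mm long (along x), 14 mm wide, 16 mm high (its top is 28 mm above the table). Origin: centre of its underside, at x = 85, y = 66.5 mm of the plate. The clear gap between both rails is 119 mm, so a straight, centred box has 12 mm on each side.
- rail_right: The same rail on the other side, at x = 85, y = -66.5 mm of the plate.
- lane_mouth (a point): Middle of the lane's entrance, on the plate's top face (x = -40, y = 0 mm of the plate), where the rails begin. Axes as the plate's.
- pad (a point): Centre of the yellow painted pad, on the plate's top face (x = 120, y = 0 mm of the plate). The pad is paint without height, 140 mm along the lane and as wide as the gap; axes as the plate's.
- rivet_box: Blue closed steel box, loose on the plate: 110 mm along its x, 95 mm along its y, 55 mm high without the knob, about 0.6 kg (0.4 to 0.8), flat vertical faces, with a band 1 to 2 mm proud along the bottom 8 mm and the top 10 mm. It slides with ordinary friction and stops when no longer pushed. Origin: centre of its underside; its x points along the lane, within about 9 degrees at the start; z up.
- lid_knob: Brass knob in the middle of the box's lid, 20 mm across, its top 75 mm above the box's underside. Origin: its foot, on the lid, 55 mm above the box's underside. Not to be touched.
- rivet_dish: Small brass bowl, 44 mm across, 24 mm high, standing on the feed plate outside the left rail, near the pad. A bystander, to be left alone.
- chalk_block: White block 50 x 22 x 18 mm lying on the feed plate outside the right rail. A bystander, to be left alone.
- tin_can: Open steel tin, 74 mm across, 110 mm high, on the table beyond the plate. A bystander, to be left alone.
- pan: Small dark steel pot with two side handles, 100 mm across, 45 mm high, on the table to the right of the plate. A bystander, to be left alone.
- hammer: Hand hammer, 300 mm long, lying on the table to the left of the plate. A bystander, to be left alone.
- wrench: Steel wrench lying on the table to the right of the plate. A bystander, to be left alone.
- mug: White mug, 76 mm across, 90 mm high, on the table beyond the left end of the plate. A bystander, to be left alone.
There are look-alikes about, which are no part of the job. Of the things shaped like the rivet_box, the blue one is meant.

How it is judged:
By the outcome, as a careful person would: the job done as asked, in the order asked, and still so for the second after the job is handed in, with the robot touching nothing.
It also fails if it takes over 58 s, if anything falls off the work surface, if the arm or the gripper's body presses on something with over 40 N, if the wrist force passes 120 N, or if a joint passes its speed limit or range.

## Working session

There is one attempt and no reset: what is moved stays moved. The work goes in short steps, Python scripts to look and compute and a tool call to move; the robot and the scene stay as the last step left them, time stands still between calls to the robot, and variables do not carry over. Pictures are saved under pics/ and viewed, at most 10 in all, crops included, and the job is handed in when it is done.

Besides the shell and the picture viewer there is one more tool, called after ">>>" in YAML: its name, and indented under it one key for each argument. jog_arm: Moves the arm, as the interface text tells. Its arguments: {"type":"object","properties":{"rows":{"type":"array"},"claw":{"type":"number"}},"required":["rows"]}

```bash
mkdir -p pics; ls; python3 - <<'E'
from station import *
import cv2,numpy as np
s=sense();print({k:s[k] for k in('time_s','tcp_pos','ee_rot','wrist_force','gripper_width')}, finger_overhang if not callable(finger_overhang) else finger_overhang())
a=capture('scene');b=capture('top')
for n in('scene','top'):print(n,camera_model(n))
cv2.imwrite('pics/scene.png',a[...,::-1]);cv2.imwrite('pics/top.png',b[...,::-1])
E
```

```text
pics
{'time_s': 0.0, 'tcp_pos': array([0.27377404, 0.56133378, 0.2911431 ]), 'ee_rot': array([[ 8.98710029e-01, -4.38542502e-01, -8.70501067e-04],
       [-4.38543351e-01, -8.98707718e-01, -2.04143304e-03],
       [ 1.12929127e-04,  2.21640881e-03, -9.99997537e-01]]), 'wrist_force': array([ 0.19172895, -1.02933216, -0.07044819]), 'gripper_width': 1.0042249115530943} 0.0697
scene {'fovy': 42.488064693328155, 'cx': 253.37588773766714, 'cy': 184.6488119591823, 'k1': -0.08154405340788333, 'eye': array([1.3221999 , 0.38543357, 1.21338905]), 'rotation': array([[-0.46326359,  0.70312946, -0.53944028],
       [ 0.88621439,  0.36528365, -0.28494194],
       [-0.00330236, -0.61006296, -0.79234606]])}
top {'fovy': 56.71708643973066, 'cx': 254.8836507086952, 'cy': 193.33425129655518, 'k1': -0.08020323196187325, 'eye': array([0.42138449, 0.0031995 , 1.0814473 ]), 'rotation': array([[-6.50828035e-04, -9.92400270e-01,  1.23049907e-01],
       [-9.99996365e-01,  3.23934602e-04, -2.67657969e-03],
       [ 2.61637829e-03, -1.23051202e-01, -9.92396874e-01]])}
```

View pics/scene.png

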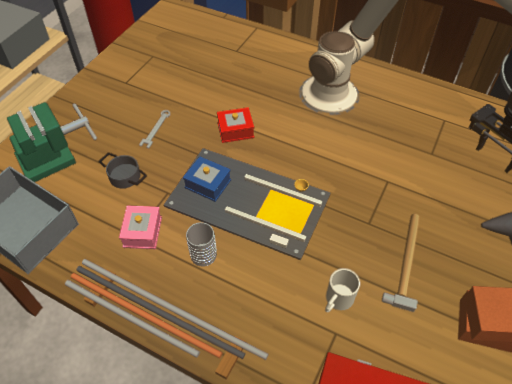

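View pics/top.png

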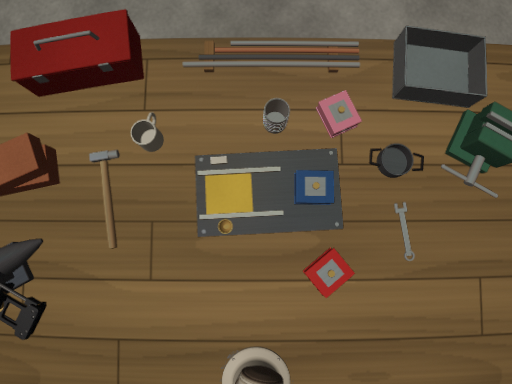

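Blue box at scene (207,178) / top (315,186), on the plate's apron. Look-alikes are pink at scene (140,226) / top (339,113) and red at scene (236,124) / top (329,272). Both stand on the table, so the blue one is meant. The pad is at top (229,194), with rails above and below it. Next, an enlarged crop to confirm.

```bash
cat > h.py <<'E'
from station import *
import cv2,numpy as np
def K(m):
    f=192/np.tan(np.radians(m['fovy']/2)); return f
def proj(m,P):
    c=(np.atleast_2d(P)-m['eye'])@m['rotation']; s=c[:,:2]/c[:,2:]
    s=s*(1+m['k1']*(s**2).sum(1,keepdims=True)); return s*K(m)+[m['cx'],m['cy']]
def back(m,uv,z):
    d=(np.atleast_2d(uv)-[m['cx'],m['cy']])/K(m); s=d.copy()
    for _ in range(20): s=d/(1+m['k1']*(s**2).sum(1,keepdims=True))
    r=np.c_[s,np.ones(len(s))]@m['rotation'].T
    return m['eye']+r*((z-m['eye'][2])/r[:,2:])
E
python3 - <<'E'
import cv2,numpy as np
b=cv2.imread('pics/top.png')[140:245,185:350]
cv2.imwrite('pics/topc.png',cv2.resize(b,None,fx=4.8,fy=4.8,interpolation=cv2.INTER_CUBIC))
E
```

```text
(no output)
```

View pics/topc.png

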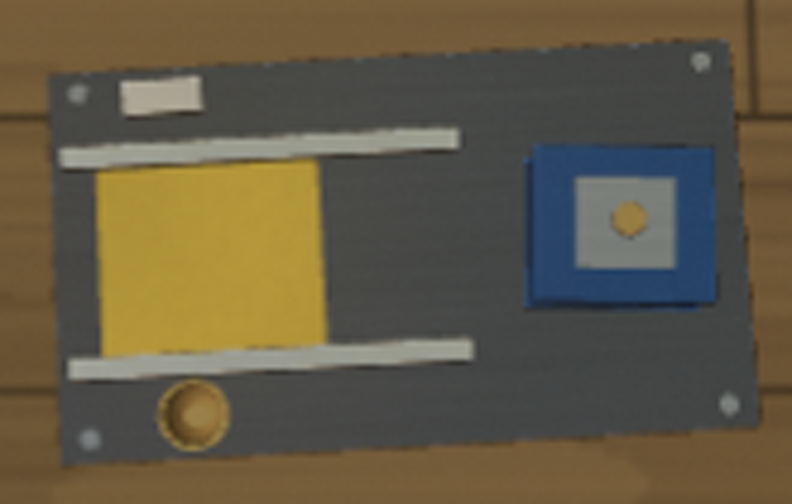

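Confirmed: the blue box with the brass knob is on the apron. Now I'll fit the plate and box poses by matching silhouettes.

```bash
cat > fit.py <<'E'
from h import *
from scipy.optimize import least_squares
U=8; ang=np.radians(np.arange(0,360,5)); D=np.c_[np.cos(ang),np.sin(ang)]
def box(cx,cy,z0,lx,ly,lz): return np.array([[cx+i*lx/2,cy+j*ly/2,z0+k*lz] for i in(-1,1) for j in(-1,1) for k in(0,1)])
PL=box(0,0,0,.44,.25,.012); RL=box(.085,.0665,.012,.25,.014,.016); RR=RL*[1,-1,1]; BX=box(0,0,.012,.112,.097,.055)
PAD=box(.12,0,.012,.14,.119,0)
def place(P,q): c,s=np.cos(q[2]),np.sin(q[2]); return P@np.array([[c,s,0],[-s,c,0],[0,0,1]])+[q[0],q[1],0]
def sup(pts): return (pts@D.T).max(0)
def up(img): return cv2.resize(img,None,fx=U,fy=U,interpolation=cv2.INTER_CUBIC).astype(int)
def blob(mask,near):
    n,l,st,c=cv2.connectedComponentsWithStats(mask.astype(np.uint8))
    ok=[i for i in range(1,n) if st[i,4]>U*U*40]
    i=min(ok,key=lambda i:np.hypot(*((c[i]+.5)/U-.5-near)))
    p=np.argwhere(l==i)[:,::-1]; h=cv2.convexHull(p.astype(np.int32))[:,0]
    return sup((h+.5)/U-.5)
def masks(img):
    u=up(img); r,g,b=u[...,0],u[...,1],u[...,2]
    return dict(blue=(b-r>30),white=(np.minimum(np.minimum(r,g),b)>120)&(abs(r-b)<45),yel=(r-b>95)&(g>110)&(r-g<75))
def fit(obs,q0):
    f=lambda q:np.concatenate([sup(proj(m,place(P,q)))-o for m,P,o in obs])
    r=least_squares(f,q0,loss='soft_l1',f_scale=.4,x_scale=[.01,.01,.05]); return r.x,np.sqrt(np.mean(f(r.x)**2)),[round(float(np.sqrt(np.mean((sup(proj(m,place(P,r.x)))-o)**2))),2) for m,P,o in obs]
E
cat > m1.py <<'E'
from fit import *
mt,ms=camera_model('top'),camera_model('scene')
it,is_=[cv2.imread(f'pics/{n}.png')[...,::-1] for n in('top','scene')]
kt,ks=masks(it),masks(is_)
q0=[*back(mt,[(268,193)],.012)[0,:2],np.radians(92)]
c0=proj(ms,place(np.array([[.085,.0665,.028],[.085,-.0665,.028],[.12,0,.012]]),q0)); ct=proj(mt,place(np.array([[.085,.0665,.028],[.085,-.0665,.028],[.12,0,.012]]),q0))
print(q0,c0.round(),ct.round())
ot=[(mt,RL,blob(kt['white'],ct[0])),(mt,RR,blob(kt['white'],ct[1])),(mt,PAD,blob(kt['yel'],ct[2]))]
os_=[(ms,RL,blob(ks['white'],c0[0])),(ms,RR,blob(ks['white'],c0[1])),(ms,PAD,blob(ks['yel'],c0[2]))]
for o in(ot,os_,ot+os_):
    q,e,l=fit(o,q0);print('plate',q.round(4),np.degrees(q[2]).round(2),round(e,2),l)
bt=[(mt,BX,blob(kt['blue'],(315,186)))];bs=[(ms,BX,blob(ks['blue'],(207,178)))]
b0=[*back(mt,[(315,186)],.067)[0,:2],np.radians(90)]
for o,lab in((bt,'t'),(bs,'s'),(bt+bs,'ts')):
    p,e,l=fit(o,b0);d=p-q;c,s=np.cos(q[2]),np.sin(q[2])
    print('box',lab,p.round(4),np.degrees(p[2]).round(2),l,'in plate mm',(1e3*np.array([c*d[0]+s*d[1],-s*d[0]+c*d[1]])).round(1),np.degrees(d[2]).round(2))
E
python3 m1.py
```

```text
[np.float64(0.5549958154981338), np.float64(-0.03943497954566836), np.float64(1.6057029118347832)] [[283. 188.]
 [264. 221.]
 [284. 211.]] [[240. 216.]
 [239. 171.]
 [228. 194.]]
plate [ 0.5608 -0.039   1.6233] 93.01 0.84 [0.76, 0.87, 0.88]
plate [ 0.5529 -0.0405  1.6197] 92.8 1.03 [1.1, 1.06, 0.91]
plate [ 0.5577 -0.0393  1.6215] 92.9 1.23 [0.9, 1.11, 1.12, 1.47, 1.22, 1.44]
box t [ 0.5692 -0.1719  1.5668] 89.77 [0.93] in plate mm [-133.    -4.7] -3.13
box s [ 0.5642 -0.1737  1.5352] 87.96 [1.04] in plate mm [-134.6    0.4] -4.94
box ts [ 0.5675 -0.1721  1.5535] 89.01 [1.0, 1.13] in plate mm [-133.2   -3. ] -3.89
```

```bash
cat >> m1.py <<'E'
np.set_printoptions(linewidth=200,suppress=True)
for n,o,pp in(('t',ot+bt,0),('s',os_+bs,0)):
    qq,_,_=fit(o[:3],q0);pb,_,_=fit(o[3:],b0)
    for (m,P,ob),w in zip(o,(qq,qq,qq,pb)): print(n,(sup(proj(m,place(P,w)))-ob)[::9].round(2))
E
python3 m1.py | tail -8
```

```text
t [0.26 0.49 0.65 0.76 0.5  1.03 0.89 1.13]
t [0.36 0.93 1.24 0.87 0.1  0.86 0.96 1.08]
t [0.47 1.21 0.54 0.87 0.47 1.03 0.52 1.12]
t [0.6  0.74 0.84 1.08 0.61 1.14 0.43 1.23]
s [ 0.46  0.8   1.86  1.32 -0.04  0.68  1.45  1.57]
s [ 0.3   0.64  1.11  0.49 -0.27  1.07  1.92  1.61]
s [0.23 0.3  1.39 1.35 0.93 0.36 1.24 0.98]
s [1.05 0.37 0.86 0.73 1.06 0.72 1.54 1.3 ]
```

```bash
cat >> fit.py <<'E'
def fit(obs,q0):
    f=lambda q:np.concatenate([sup(proj(m,place(P,q[:3])))-o-g for (m,P,o),g in zip(obs,q[3:])])
    r=least_squares(f,[*q0,*[.6]*len(obs)],loss='soft_l1',f_scale=.4,x_scale=[.01,.01,.05]+[1]*len(obs)); q=r.x
    return q[:3],q[3:],[round(float(np.sqrt(np.mean((sup(proj(m,place(P,q[:3])))-o-g)**2))),2) for (m,P,o),g in zip(obs,q[3:])]
def rel(p,q):
    d=p-q;c,s=np.cos(q[2]),np.sin(q[2]); return (1e3*np.array([c*d[0]+s*d[1],-s*d[0]+c*d[1]])).round(1),np.degrees(d[2]).round(2)
E
sed -i '/^for o in(ot/,$d' m1.py; cat >> m1.py <<'E'
bt=[(mt,BX,blob(kt['blue'],(315,186)))];bs=[(ms,BX,blob(ks['blue'],(207,178)))]
b0=[*back(mt,[(315,186)],.067)[0,:2],np.radians(90)]
for o,b in((ot,bt),(os_,bs),(ot+os_,bt+bs)):
    q,g,l=fit(o,q0);print('plate',q.round(4),np.degrees(q[2]).round(2),g.round(2),l)
    p,g,l=fit(b,b0);print(' box',p.round(4),np.degrees(p[2]).round(2),g.round(2),l,'rel',*rel(p,q))
E
python3 m1.py
```

```text
[np.float64(0.5549958154981338), np.float64(-0.03943497954566836), np.float64(1.6057029118347832)] [[283. 188.]
 [264. 221.]
 [284. 211.]] [[240. 216.]
 [239. 171.]
 [228. 194.]]
plate [ 0.5604 -0.0389  1.6216] 92.91 [0.72 0.83 0.86] [0.23, 0.3, 0.23]
 box [ 0.569  -0.172   1.5587] 89.31 [0.89] [0.24] rel [-133.3   -1.9] -3.6
plate [ 0.5541 -0.0404  1.6288] 93.32 [1.03 0.89 0.83] [0.56, 0.59, 0.52]
 box [ 0.5654 -0.173   1.5516] 88.9 [1.02] [0.17] rel [-133.1   -3.5] -4.42
plate [ 0.5586 -0.0392  1.623 ] 92.99 [0.68 0.7  0.79 0.53 0.53 0.32] [0.4, 0.61, 0.57, 1.28, 1.02, 1.4]
 box [ 0.5676 -0.1721  1.5538] 89.03 [0.87 1.02] [0.42, 0.49] rel [-133.2   -2.1] -3.96
```

```bash
cat > where.py <<'E'
from h import *
Q=np.array([.5586,-.0392,np.radians(93)])
def to_world(x,y): c,s=np.cos(Q[2]),np.sin(Q[2]); return np.array([Q[0]+c*x-s*y,Q[1]+s*x+c*y])
def report(x=None,y=None,z=None,head=None):
    s=sense();R=s['ee_rot'];t=s['tcp_pos'];c,sn=np.cos(Q[2]),np.sin(Q[2]);d=t[:2]-Q[:2]
    h=np.degrees(np.arctan2(R[1,0],R[0,0]))
    print('t',s['time_s'],'rel mm',(1e3*np.array([c*d[0]+sn*d[1],-sn*d[0]+c*d[1]])).round(1),'tip z',(1e3*(t[2]-finger_overhang)).round(1),'head-plate',round((h-93)%360,2),'F',s['wrist_force'].round(2),'w',round(s['gripper_width'],3),'J',np.round(s['joints'],0))
    if x is not None:
        w=np.r_[to_world(x,y),z+finger_overhang]-t; print('tool shift',(R.T@w).round(4),'turn+',round(np.radians((h-head+180)%360-180),4))
E
python3 - <<'E'
from where import *
s=sense();m=camera_model('wrist');print((s['ee_rot'].T@(m['eye']-s['tcp_pos'])).round(3),(s['ee_rot'].T@m['rotation']).round(2),m['fovy'])
report(-.223,-.002,.15,-87)
E
```

```text
[ 0.078 -0.001 -0.093] [[-0.   -0.96 -0.28]
 [ 1.   -0.   -0.  ]
 [-0.   -0.28  0.96]] 65.4762190157264
t 0.1 rel mm [614.7 253. ] tip z 221.6 head-plate 240.99 F [ 0.2  -0.28  0.11] w 1.0 J [ 79.  22.   0.  -0. -68. -15.]
tool shift [0.6292 0.6088 0.0728] turn+ 1.0645
```

>>> jog_arm:
  rows:
    - [[0.042,0.0406,0,0],[0.042,0.0406,0,0],[0.042,0.0406,0,0],[0.042,0.0406,0,0],[0.042,0.0406,0,0],[0.042,0.0406,0,0],[0.042,0.0406,0,0],[0.042,0.0406,0,0],[0.042,0.0406,0,0],[0.042,0.0406,0,0],[0.042,0.0406,0,0],[0.042,0.0406,0,0],[0.042,0.0406,0,0],[0.042,0.0406,0,0],[0.042,0.0406,0,0.177],[0,0,0,0.177],[0,0,0,0.177],[0,0,0,0.177],[0,0,0,0.177],[0,0,0,0.177]]
  claw: 0.55

```text
time_s: 2.6
tcp_pos: [0.573, -0.2617, 0.2916]
ee_rot: [[0.049, -0.999, -0.001], [-0.999, -0.049, 0.001], [-0.001, 0.001, -1.0]]
wrist_force: [-0.1, 0.4, -0.6]
gripper_width: 0.549
gripper_force: 0.0
```

```bash
python3 - <<'E'
from where import *
import pickle
report(-.223,-.002,.15,-87)
m=camera_model('wrist');a=capture('wrist');pickle.dump(m,open('w1.pkl','wb'));cv2.imwrite('pics/w1.png',a[...,::-1])
E
```

```text
t 2.6 rel mm [-223.    -2.7] tip z 221.9 head-plate 179.81 F [-0.08  0.42 -0.58] w 0.549 J [-10.  23.   1.  -0. -69.  13.]
tool shift [0.     0.0006 0.0719] turn+ -0.0034
```

View pics/w1.png

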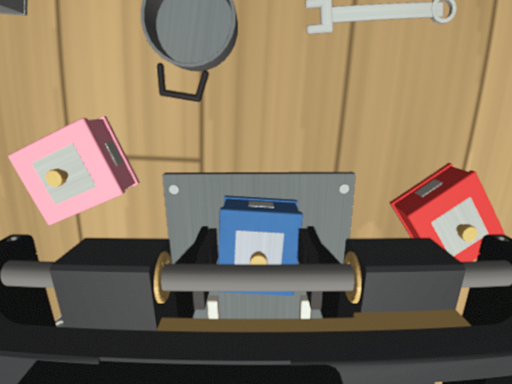

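```bash
python3 - <<'E'
from where import *
import pickle
m=pickle.load(open('w1.pkl','rb'))
w=back(m,[(165,173),(354,173)],.012);print(w.round(4))
import fit
im=cv2.imread('pics/w1.png')[...,::-1]
for P in [(-.22,.125),(-.22,-.125)]: print(proj(m,np.r_[to_world(*P),.012]).round(1))
c,s=np.cos(Q[2]),np.sin(Q[2]);d=w[:,:2]-Q[:2];print('rel',np.c_[c*d[:,0]+s*d[:,1],-s*d[:,0]+c*d[:,1]].round(4))
g=cv2.cvtColor(im,cv2.COLOR_RGB2GRAY)
# box lid rear edge corners, found on upsampled blue mask
k=fit.masks(im)['blue'];n,l,st,ce=cv2.connectedComponentsWithStats(k.astype(np.uint8));i=1+np.argmax(st[1:,4])
h=cv2.convexHull(np.argwhere(l==i)[:,::-1].astype(np.int32));a=cv2.approxPolyDP(h,12,True)[:,0]
uv=(a+.5)/8-.5
for p in uv:
    for z in(.067,): 
        w=back(m,[p],z)[0,:2]-Q[:2]; print(p.round(1),'rel z67',(1e3*np.array([c*w[0]+s*w[1],-s*w[0]+c*w[1]])).round(1))
E
```

```text
[[ 0.6907 -0.2511  0.012 ]
 [ 0.4482 -0.2629  0.012 ]]
[[356.5 171.1]]
[[161.7 171.9]]
rel [[-0.2185 -0.1209]
 [-0.2176  0.122 ]]
[297.1 200.7] rel z67 [-198.2   42. ]
[302.6 217.2] rel z67 [-178.5   49. ]
[296.6 264.1] rel z67 [-118.3   44.3]
[217.9 263.7] rel z67 [-119.3  -50. ]
[218.9 210.8] rel z67 [-186.6  -45.9]
[224.1 196.1] rel z67 [-204.   -39.5]
```

>>> jog_arm:
  rows:
    - [[0,0,0.04,-0.003],[0,0,0.05,0],[0,0,0.05,0],[0,0,0.043,0],[0,0,0,0],[-0.008,0,0,0],[-0.006,0,0,0],[-0.004,0,0,0],[-0.003,0,0,0],[-0.003,0,0,0],[0,0,0,0]]
  claw: 0.6

```text
time_s: 4.03
tcp_pos: [0.5724, -0.2381, 0.1098]
ee_rot: [[0.058, -0.998, 0.002], [-0.998, -0.058, -0.001], [0.001, -0.002, -1.0]]
wrist_force: [0.5, -1.5, 1.6]
gripper_width: 0.601
gripper_force: 0.9
```

```bash
cat > look.py <<'E'
import sys
from fit import *
import where
def look(tag):
    where.report()
    Q=where.Q; m=camera_model('top');a=capture('top');cv2.imwrite(f'pics/{tag}.png',a[...,::-1])
    ms=camera_model('scene');b=capture('scene');cv2.imwrite(f'pics/{tag}s.png',b[...,::-1])
    return m,a,ms,b
if __name__=='__main__': look(sys.argv[1])
E
python3 look.py a1; python3 - <<'E'
import cv2
a=cv2.imread('pics/a1.png')[130:250,185:365];b=cv2.imread('pics/a1s.png')[120:260,140:340]
cv2.imwrite('pics/a1c.png',cv2.vconcat([cv2.resize(a,(450,300)),cv2.resize(b,(450,300))]))
E
```

```text
t 4.025 rel mm [-199.3   -3.4] tip z 40.1 head-plate 180.33 F [ 0.48 -1.51  1.63] w 0.601 J [ -8.  32. -13.   0. -46.  11.]
```

View pics/a1c.png

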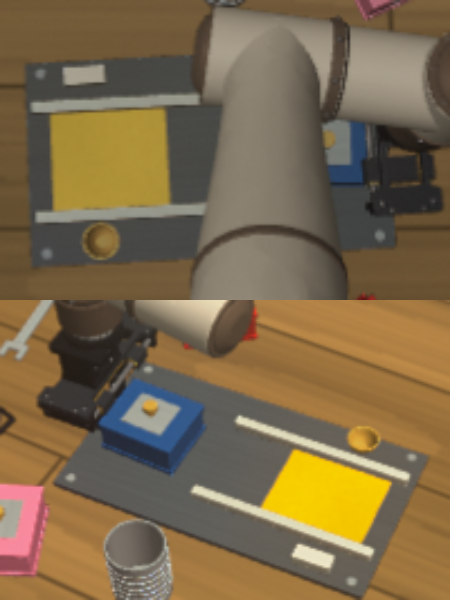

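The scene view shows the box clear, with the fingers right behind its rear face. Now the first slow push, to square the box.

>>> jog_arm:
  rows:
    - [[-0.003,0,0,0],[-0.003,0,0,0],[-0.004,0,0,0],[-0.004,0,0,0],[-0.004,0,0,0],[-0.004,0,0,0],[-0.004,0,0,0],[-0.004,0,0,0],[-0.002,0,0,0],[0,0,0,0]]

```text
time_s: 5.38
tcp_pos: [0.5699, -0.2055, 0.1091]
ee_rot: [[0.058, -0.998, -0.0], [-0.998, -0.058, 0.0], [-0.0, 0.0, -1.0]]
wrist_force: [0.7, -2.3, 1.9]
gripper_width: 0.6
gripper_force: 1.5
```

```bash
cat > meas.py <<'E'
# scene-camera box pose relative to the lane as the same camera saw it before; bias-checked at start
from look import *
tag,xg,yg=sys.argv[1],float(sys.argv[2]),float(sys.argv[3])
m,a,ms,b=look(tag)
QS=np.array([.5541,-.0404,1.6288])   # plate as scene camera alone sees it
ks=masks(b); w=where.to_world(xg,yg)
near=proj(ms,np.r_[w,.05])[0]
p,g,l=fit([(ms,BX,blob(ks['blue'],near))],[*w,1.62]);print('vs scene plate',*rel(p,QS),'vs joint',*rel(p,where.Q),g.round(2),l)
E
python3 meas.py a2 -.105 -.003
```

```text
t 5.375 rel mm [-166.6   -2.6] tip z 39.4 head-plate 180.33 F [ 0.72 -2.34  1.94] w 0.6 J [ -5.  31. -15.  -0. -45.   8.]
vs scene plate [-1.012e+02  1.000e-01] -0.24 vs joint [-102.2    4.1] 0.08 [0.92] [0.18]
```

```bash
python3 - <<'E'
from fit import *
import where
b=cv2.imread('pics/a2s.png');ms=camera_model('scene')
x0,y0,k=170,140,5
c=cv2.resize(b[y0:y0+118,x0:x0+160],None,fx=k,fy=k,interpolation=cv2.INTER_CUBIC)
def dr(P,q,col,ed):
    p=((proj(ms,place(P,q))-[x0,y0]+.5)*k-.5)
    for i,j in ed: cv2.line(c,tuple(np.int32(p[i]*8)),tuple(np.int32(p[j]*8)),col,1,cv2.LINE_AA,3)
E=[(0,1),(2,3),(4,5),(6,7),(0,2),(1,3),(4,6),(5,7),(0,4),(1,5),(2,6),(3,7)]
for q,col in((np.array([.5541,-.0404,1.6288]),(0,0,255)),):
    for P in(RL,RR,PL):dr(P,q,col,E)
cv2.imwrite('pics/a2c.png',c)
E
```

```text
(no output)
```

View pics/a2c.png

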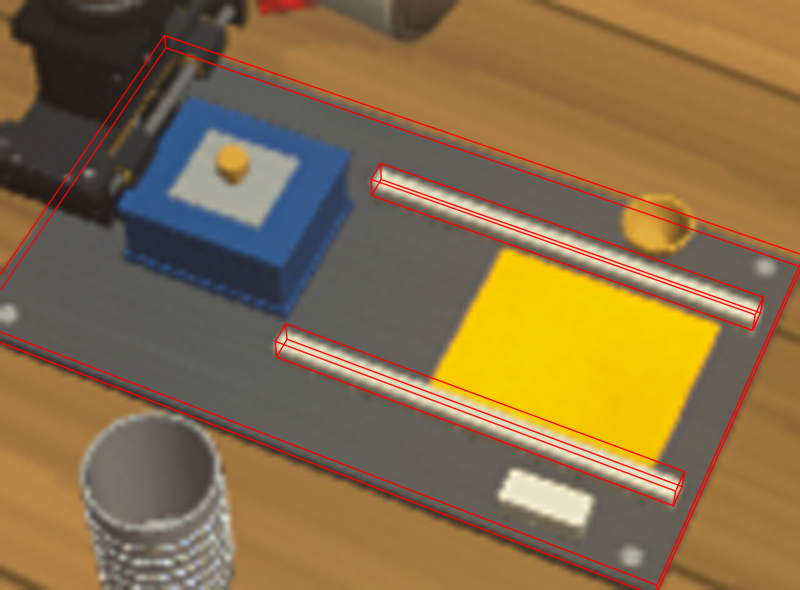

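```bash
cat > edge.py <<'E'
from fit import *
def edge_fit(m,img,q0,lines,ch=0,R=4):
    g=cv2.GaussianBlur(img[...,ch].astype(np.float32),(0,0),.7); q=np.array(q0,float)
    for it in range(4):
        P0,off,nr,li=[],[],[],[]
        for k,(A,B) in enumerate(lines):
            A,B=np.array(A),np.array(B)
            for t in np.linspace(0,1,40):
                P=A+(B-A)*t; uv=proj(m,place(P[None],q))[0]; e=proj(m,place((P+(B-A)*.02)[None],q))[0]-uv; n=np.array([-e[1],e[0]])/np.hypot(*e)
                s=np.arange(-R,R+.01,.1); pts=(uv+s[:,None]*n).astype(np.float32)
                v=cv2.remap(g,pts[:,0][None],pts[:,1][None],cv2.INTER_CUBIC)[0]; d=np.abs(np.gradient(v)); i=d.argmax()
                if d[i]>1.2 and 3<i<len(s)-4: P0.append(P);off.append(uv+s[i]*n);nr.append(n);li.append(k)
        P0,off,nr=map(np.array,(P0,off,nr))
        f=lambda x:((proj(m,place(P0,x))-off)*nr).sum(1)
        q=least_squares(f,q,loss='soft_l1',f_scale=.3,x_scale=[.01,.01,.05]).x
    r=f(q);li=np.array(li); print(q.round(4),np.degrees(q[2]).round(2),[(int((li==k).sum()),round(float(np.median(r[li==k])),2)) for k in range(len(lines))]); return q
# plate silhouettes
SC=[((-.13,.125,.012),(.07,.125,.012)),((.22,.12,.0),(.22,-.12,.0)),((-.06,-.125,0),(.21,-.125,0)),((.05,.05,.012),(.05,-.03,.012)),((.19,.05,.012),(.19,-.03,.012))]
TP=[((-.2,-.125,.012),(.21,-.125,.012)),((.22,.12,.012),(.22,-.12,.012)),((-.05,.125,.0),(.21,.125,.0)),((-.22,.12,.0),(-.22,-.12,.0)),((.05,.05,.012),(.05,-.03,.012)),((.19,.05,.012),(.19,-.03,.012))]
E
python3 - <<'E'
from edge import *
L=lambda n:cv2.imread(f'pics/{n}.png')[...,::-1].copy()
ms,mt=camera_model('scene'),camera_model('top'); q0=[.557,-.039,1.623]
for n in('scene','a2s'):edge_fit(ms,L(n),q0,SC)
edge_fit(mt,L('top'),q0,TP)
E
```

```text
[ 0.5582 -0.0391  1.6283] 93.3 [(40, -0.08), (36, 0.06), (40, 0.15), (40, -0.29), (40, 0.21)]
[ 0.5584 -0.0391  1.6278] 93.27 [(40, -0.14), (37, 0.06), (40, 0.11), (40, -0.37), (40, 0.23)]
[ 0.5601 -0.0398  1.6236] 93.03 [(40, 0.03), (37, -0.1), (40, -0.05), (36, -0.8), (40, 0.25), (40, 0.42)]
```

```bash
cat >> edge.py <<'E'
def br(img): f=img.astype(np.int32); return np.clip(2*(f[...,2]-f[...,0])+60,0,255).astype(np.uint8)[...,None].copy()
hx,hy=.0565,.049
# box silhouettes in scene: far lid edge (y+), front bottom edge (x+), near bottom edge (y-), lid near/front edges
BL=[((-.05,hy,.067),(.05,hy,.067)),((hx,.04,.012),(hx,-.04,.012)),((-.05,-hy,.012),(.05,-hy,.012))]
PS=np.array([.5583,-.0391,1.628])
E
python3 - <<'E'
from edge import *
L=lambda n:cv2.imread(f'pics/{n}.png')[...,::-1].copy()
ms,mt=camera_model('scene'),camera_model('top')
for n,q0 in(('scene',[.5665,-.1725,1.553]),('a2s',[.5605,-.141,1.623])):
    q=edge_fit(ms,br(L(n)),q0,BL,R=3); print(n,*rel(q,PS))
BT=[((-.05,hy,.012),(.05,hy,.012)),((-.05,-hy,.067),(.05,-hy,.067)),((hx,.04,.012),(hx,-.04,.012)),((-hx,.04,.067),(-hx,-.04,.067))]
q=edge_fit(mt,br(L('top')),[.568,-.172,1.555],BT,R=3); print('top',*rel(q,np.array([.5601,-.0398,1.6236])))
E
```

```text
[ 0.5656 -0.1751  1.5524] 88.94 [(40, -0.87), (40, 0.0), (40, 0.75)]
scene [-136.2    0.5] -4.33
[ 0.56   -0.1433  1.6345] 93.65 [(40, -0.86), (40, -0.02), (40, 0.7)]
a2s [-104.2    4.3] 0.37
[ 0.5679 -0.173   1.5457] 88.56 [(33, -1.77), (40, 0.47), (40, -0.7), (40, 0.55)]
top [-133.4   -0.7] -4.46
```

>>> jog_arm:
  rows:
    - [[-0.003,0,0,0],[-0.004,-0.0003,0,0],[-0.004,-0.0003,0,0],[-0.004,-0.0003,0,0],[-0.004,-0.0003,0,0],[-0.004,-0.0003,0,0],[-0.004,-0.0003,0,0],[-0.004,-0.0003,0,0],[-0.004,-0.0003,0,0],[-0.004,-0.0003,0,0],[-0.002,0,0,0],[0,0,0,0]]

```text
time_s: 6.98
tcp_pos: [0.5704, -0.1643, 0.1094]
ee_rot: [[0.058, -0.998, 0.0], [-0.998, -0.058, 0.0], [-0.0, -0.0, -1.0]]
wrist_force: [-0.1, -0.1, 0.6]
gripper_width: 0.592
gripper_force: 0.0
```

```bash
python3 meas.py a3 -.062 0; python3 - <<'E'
from edge import *
b=cv2.imread('pics/a3s.png');ms=camera_model('scene')
q=edge_fit(ms,br(b[...,::-1].copy()),[.5595,-.1,1.63],[((-.05,hy,.067),(.05,hy,.067)),((hx,.04,.067),(hx,-.04,.067))],R=3);print(*rel(q,PS))
x0,y0,k=190,145,8
c=cv2.resize(b[y0:y0+75,x0:x0+95],None,fx=k,fy=k,interpolation=cv2.INTER_CUBIC)
def dr(P,q,col):
    p=((proj(ms,place(np.array(P),q))-[x0,y0]+.5)*k-.5)
    cv2.polylines(c,[np.int32(p*8)],False,col,1,cv2.LINE_AA,3)
for z in(.012,.028):
  for y in(.0595,-.0595,-.0735,.0735):dr([(-.04,y,z),(.21,y,z)],PS,(0,0,255))
H,W=.055,.0475
for z in(.012,.067):dr([(-H,-W,z),(H,-W,z),(H,W,z),(-H,W,z),(-H,-W,z)],q,(0,255,0))
cv2.imwrite('pics/a3c.png',c)
E
```

```text
t 6.975 rel mm [-125.6   -5.3] tip z 39.7 head-plate 180.33 F [-0.06 -0.14  0.64] w 0.592 J [ -0.  30. -17.  -0. -44.   4.]
vs scene plate [-60.3  -2.4] -0.07 vs joint [-61.3   1.8] 0.26 [0.96] [0.19]
[ 0.5635 -0.1003  1.6278] 93.26 [(40, -0.02), (40, 0.04)]
[-61.4  -1.7] -0.01
```

View pics/a3c.png

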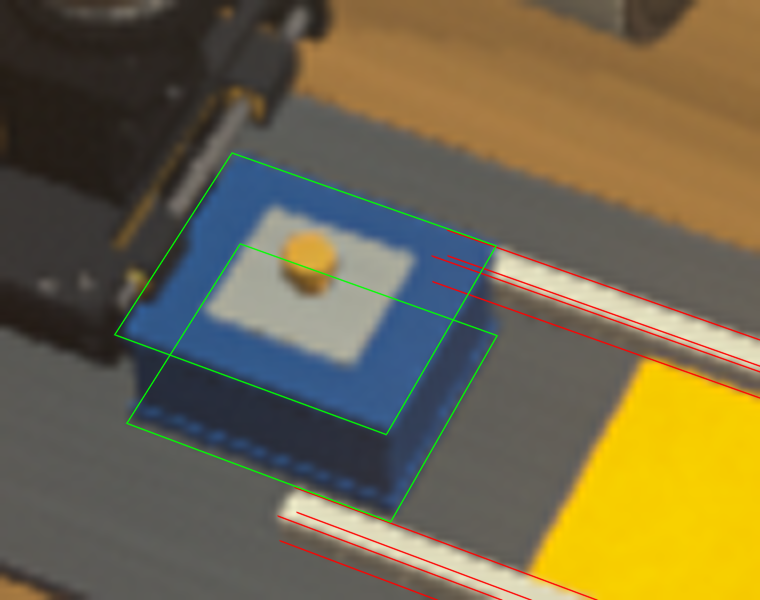

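```bash
python3 - <<'E'
from edge import *
ms=camera_model('scene')
def r(c,z):
    uv=np.array([190,145])+(np.array(c)+.5)/8-.5; w=back(ms,[uv],z)[0]; return rel(np.array([w[0],w[1],PS[2]]),PS)[0]
print('label',[r(c,.067) for c in((272,205),(415,255),(355,365),(205,312),(312,284))])
print('knob',r((309,248),.087))
print('lid corners',[r(c,.067) for c in((235,157),(497,246),(390,430),(133,342))])
print('rail R top inner/outer start',r((297,490),.028),r((280,518),.028),'L outer',r((600,285),.028))
E
```

```text
label [array([-90.9,  29.1]), array([-31.8,  29.4]), array([-30. , -25.8]), array([-90.8, -26.4]), array([-60.7,   1.4])]
knob [-61.3   2.2]
lid corners [array([-114.2,   44.4]), array([-5.8, 45.7]), array([ -5.9, -46.9]), array([-108.5,  -49.5])]
rail R top inner/outer start [-38.4 -60.3] [-38.6 -74.1] L outer [24.8 72.8]
```

Label centre and knob put the box about 2 mm left of the middle and square, at x = -61. I'll push on with a slight correction to the right.

>>> jog_arm:
  rows:
    - [[-0.003,0,0,0],[-0.005,-0.0002,0,0],[-0.005,-0.0002,0,0],[-0.005,-0.0002,0,0],[-0.005,-0.0002,0,0],[-0.005,-0.0002,0,0],[-0.005,-0.0002,0,0],[-0.005,-0.0002,0,0],[-0.005,-0.0002,0,0],[-0.005,-0.0002,0,0],[-0.005,-0.0002,0,0],[-0.005,-0.0002,0,0],[-0.005,-0.0002,0,0],[-0.005,0,0,0],[-0.005,0,0,0],[-0.005,0,0,0],[-0.005,0,0,0],[-0.003,0,0,0],[0,0,0,0]]

```text
time_s: 9.45
tcp_pos: [0.5676, -0.0783, 0.1091]
ee_rot: [[0.058, -0.998, 0.0], [-0.998, -0.058, 0.001], [-0.001, -0.0, -1.0]]
wrist_force: [0.3, -2.8, 1.6]
gripper_width: 0.602
gripper_force: 1.1
```

```bash
cat > meas2.py <<'E'
from look import *
from edge import PS
tag,xg=sys.argv[1],float(sys.argv[2]); m,a,ms,b=look(tag)
u=up(b); r,g,bl=u[...,0],u[...,1],u[...,2]
c=PS; w=lambda x,y,z:place(np.array([[x,y,z]]),PS)
# label: grey bright blob on the lid; knob fills it
near=proj(ms,w(xg,0,.067))[0]; k=((np.minimum(np.minimum(r,g),bl)>105)&(abs(r-bl)<45)); n,l,st,ce=cv2.connectedComponentsWithStats(k.astype(np.uint8))
i=min([i for i in range(1,n) if st[i,4]>64*60],key=lambda i:np.hypot(*((ce[i]+.5)/U-.5-near)))
rc=cv2.minAreaRect(np.argwhere(l==i)[:,::-1].astype(np.float32)); h=cv2.convexHull(np.argwhere(l==i)[:,::-1].astype(np.int32)); ap=cv2.approxPolyDP(h,18,True)[:,0]
P=back(ms,(ap+.5)/U-.5,.067); 
cc=[rel(np.array([p[0],p[1],PS[2]]),PS)[0] for p in P];print('label corners',cc,'mean',np.mean(cc,0).round(1))
p,g2,l2=fit([(ms,BX,blob(masks(b)['blue'],near))],[*w(xg,0,0)[0,:2],1.625]);print('box fit',*rel(p,PS),l2)
E
python3 meas2.py a4 .02
```

```text
t 9.45 rel mm [-39.5  -7. ] tip z 39.4 head-plate 180.33 F [ 0.26 -2.8   1.59] w 0.602 J [  8.  28. -20.  -0. -42.  -5.]
label corners [array([55. , 24.9]), array([ 54.3, -28.6]), array([ -5.1, -26.5]), array([-4.5, 25.1])] mean [24.9 -1.3]
box fit [19.7 14.6] -3.98 [1.5]
```

Box is at x ≈ 25, y ≈ -1, square. Pushing the last 95 mm straight.

>>> jog_arm:
  rows:
    - [[-0.003,0,0,0],[-0.005,0,0,0],[-0.005,0,0,0],[-0.005,0,0,0],[-0.005,0,0,0],[-0.005,0,0,0],[-0.005,0,0,0],[-0.005,0,0,0],[-0.005,0,0,0],[-0.005,0,0,0],[-0.005,0,0,0],[-0.005,0,0,0],[-0.005,0,0,0],[-0.005,0,0,0],[-0.005,0,0,0],[-0.005,0,0,0],[-0.005,0,0,0],[-0.004,0,0,0],[-0.003,0,0,0],[0,0,0,0]]

```text
time_s: 12.05
tcp_pos: [0.5628, 0.0116, 0.1095]
ee_rot: [[0.058, -0.998, 0.001], [-0.998, -0.058, 0.001], [-0.0, -0.001, -1.0]]
wrist_force: [0.9, -0.1, -0.5]
gripper_width: 0.6
gripper_force: 0.1
```

```bash
python3 meas2.py a5 .11; python3 -c "
import cv2
b=cv2.imread('pics/a5s.png')[140:260,200:350];cv2.imwrite('pics/a5c.png',cv2.resize(b,None,fx=5,fy=5,interpolation=cv2.INTER_CUBIC))"
```

```text
t 12.05 rel mm [50.5 -6.8] tip z 39.8 head-plate 180.34 F [ 0.88 -0.08 -0.47] w 0.6 J [ 18.  27. -21.  -0. -41. -14.]
label corners [array([145.3,  25.8]), array([144.3, -27.7]), array([ 86. , -28.3]), array([86.8, 26.1])] mean [115.6  -1. ]
box fit [ 1.165e+02 -1.000e-01] 0.07 [0.47]
```

View pics/a5c.png

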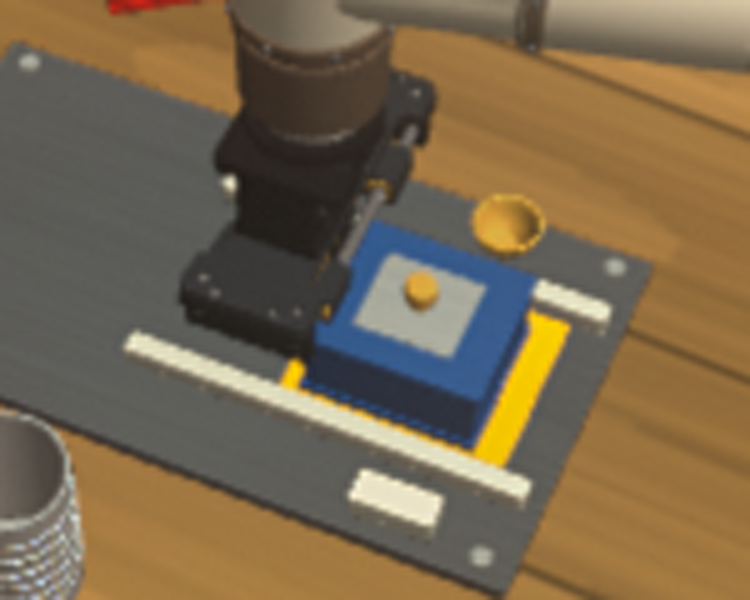

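Yellow shows ahead of and behind the box, with even side gaps. I'll nudge it 4 mm more, then back off and rise clear.

>>> jog_arm:
  rows:
    - [[-0.002,0,0,0],[-0.002,0,0,0],[0,0,0,0],[0.004,0,0,0],[0.01,0,0,0],[0.02,0,0,0],[0.02,0,0,0],[0,0,-0.03,0],[0,0,-0.06,0],[0,0,-0.06,0],[0.06,0,-0.03,0],[0.06,0,0,0],[0.06,0,0,0],[0.06,0,0,0],[0.06,0,0,0],[0.06,0,0,0],[0,0,0,0]]

```text
time_s: 14.28
tcp_pos: [0.5841, -0.3995, 0.2852]
ee_rot: [[0.051, -0.999, -0.002], [-0.999, -0.051, 0.001], [-0.001, 0.002, -1.0]]
wrist_force: [-0.4, 1.3, -0.5]
gripper_width: 0.599
gripper_force: 0.0
```

```bash
python3 meas2.py a6 .119; python3 -c "
import cv2
a=cv2.imread('pics/a6.png')[140:245,185:350];b=cv2.imread('pics/a6s.png')[150:255,210:350]
cv2.imwrite('pics/a6c.png',cv2.vconcat([cv2.resize(a,(471,300),interpolation=cv2.INTER_CUBIC),cv2.resize(b,(471,300),interpolation=cv2.INTER_CUBIC)]))"
```

```text
t 14.275 rel mm [-361.2   -6.6] tip z 215.5 head-plate 179.93 F [-0.39  1.33 -0.55] w 0.599 J [-21.  31.  13.   0. -73.  24.]
label corners [array([148.1,  25.6]), array([148.4, -28.6]), array([ 87.8, -27. ]), array([89.5, 27.3])] mean [118.4  -0.7]
box fit [117.7   0.9] -0.33 [0.28]
```

View pics/a6c.png

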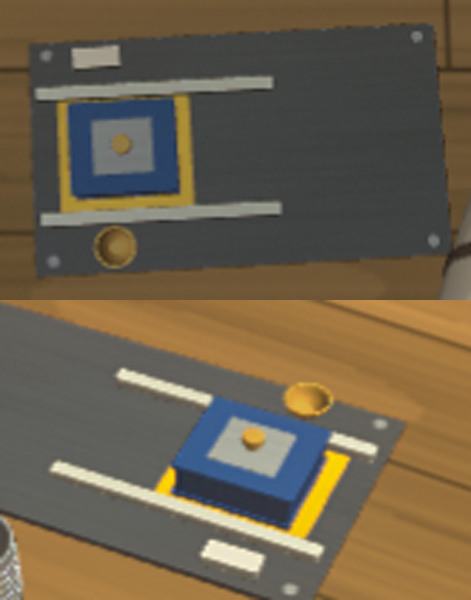

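The box stands square on the pad with yellow on every side. The rails, bowl and chalk block haven't moved, and the arm is clear.

```bash
python3 -c "
from station import *
print(finish_job())"
```

```text
the job is handed in; nothing more can be done
None
```

The job is handed in: the blue rivet box stands square and wholly on the yellow pad, about 1–2 mm from its centre by camera. I saw no rail or knob contact and nothing else moved, and the arm stood clear at 14.3 s.

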